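Clamp the bench stake with the ratchet wrench

ROBOT

A 6-joint arm with a two-finger parallel gripper is mounted at the origin on the work surface. World frame = base frame: x ahead of the robot, y to its left, z up, the work surface at z = 0. Lengths are in mm, angles in rad, forces in N, time in s.
With the tool pointing down it reaches from about 350 to 975 mm from the base axis. Payload 4.9 kg.
Tool frame: the origin (TCP) lies between the finger pads; the fingertips stand bot.finger_overhang ahead of it and the grasp point (between the pads) lies 2 mm behind it (bot.finger_overhang is the distance from the TCP to the fingertips, in mm); z points along the fingers, y is the line along which they close (so a half turn about z gives the same grasp; the last joint's range is limited). The gripper opens to 85 mm and grips with 20 to 120 N. Pads are 22 mm wide; open, the fingers measure 114 mm over their backs; the gripper's body (76 mm by 85 mm) begins 54 mm behind the grasp point. The pads swing forward as they close: fully open they stand 13 mm farther back than shut.
Start: joints at [1.09, 0.053, 1.613, -0, 1.476, -0.119], TCP at [221.213, 584.523, 248.304] pointing down, gripper open.
Joint ranges: [-3.01, 3.01], [-1.01, 2.22], [0.06, 2.58], [-1.02, 4.17], [0.09, 2.62], [-3.14, 3.14]. Speed limits (rad/s): [2.57, 2.57, 3.14, 3.14, 3.14, 3.14].

INTERFACE

Orientations are given as a unit quaternion [w, x, y, z].
In Python, from cell import bot, optics gives the robot as it stands.
- The arm moves only by the tool drive_tool, never from a script. Its argument "steps" is a list of rows, each a list of 2 entries, a list of its own where there are three numbers: the shift along the tool's x, y, z in m, then the turn about the tool's z in degrees. In form: [[[tx, ty, tz], turn], ...]. A call has 1 to 20 rows; each row shifts and turns the commanded pose from where the row before left it, along the tool's axes as they then stand; what a row does not reach is not made up. A row lasts 1/8 s, in which the tool goes at most 62.5 mm and 10.7 degrees, less where a joint would pass 70% of its speed; a pose out of reach is approached as far as the arm can. A call with a gripper value outside its range is refused whole. "fingers" is the opening, from -1 (shut) to 1 (fully open), set as the call begins (left out, the last holds). The fingers move at their own pace and stop on an object; the grip force is fixed at half the most. Time passes only in rows, so rows that do not move let the fingers close. It gives the time, the measured TCP pose, the force, the opening and the grip force at its end, in the units of the state.
- bot.observe(): the state, without advancing time (a new reading comes with each control period).
- optics.camera(name): name is "side" or "top" or "wrist"; returns a dict with "img" (420x560x3 uint8, red, green, blue), "fx", "fy", "cx", "cy" (pixels), "view" (4x4, takes a point from world to camera coordinates); the wrist camera has in their place "T_tool_cam" (4x4, takes a point from camera to tool coordinates, whose origin is the TCP and whose axes are the flange's). Camera axes: x right, y down, z forward; pixel columns grow to the right and rows downward; lengths in mm; the calibration is good to about 2 mm. A picture is of the moment at which its call begins: read the wrist's pose just before it. There is no depth.
- bot.job_done(): hands the job in; it is judged then, once.
Trained networks look in a picture, given as the dict that the camera call returned (one of the last four; its "shot" number tells which), for a name from the list of things; names that differ only in an ending like _2 or _b are one class to them, and where a whole thing is asked for, a point or a joint stands for the part that bears it (a point fixed in the world has none). Each returns a list of dicts, best first, with "score" (0 to 1); they miss things now and then, are a little off and sometimes report something else, mostly with a low value. They report only what shows in the picture. A call takes as long as a camera call.
- optics.boxes_of(name, picture): "pixel" ([column, row] in pixels, amid what is visible of it).
- optics.pinpoint(name, picture): "pixel" ([column, row] in pixels: a listed point, or the origin of a listed thing).
The state is a dict: "t": time; "q": joint angles; "dq": joint speeds; "joint_efforts": joint torques, N m; "tcp_pos": TCP position; "orientation": TCP orientation; "wrist_force": force on the tool from outside, world axes, zero at the start; "moment": the same for the moment, N m; "opening": opening from 0.0 (shut) to 1.0 (fully open); "finger_force": force on a finger pad.
Only numpy, scipy, OpenCV 4.12 (cv2) and the standard library are available. Lean on these libraries where they do the work, as an engineer would, in place of code of your own. Each camera call takes 0.05 s, during which the arm holds its last target. There are 200 camera calls.

TASK

Take the ratchet wrench from its wooden rest, set its head fully down on the square of the bench clamp's spindle and swing the handle back and forth between the two stop pins, without taking the wrench off until the clamp is tight, to turn the spindle clockwise until the sprung pad presses the stake firmly against the fixed jaw: its springs about half compressed (2 mm), never squeezed to the bottom. Then lift the wrench off and lay it back in its rest as it was; turn the clamp only with the wrench, do not touch the clamp or drop the wrench, and leave everything else on the bench where it is.

Things in the scene. Friction and masses are not known exactly. Their poses are not given: they have to be found in the camera images.
- clamp: bench clamp fixed to the table: base plate 200 x 130 x 20 mm (x -55 to +145), grey spindle housing 58 x 60 mm, top 45 mm above the table, sliding jaw with sprung pad and fixed jaw (68 mm high) on the +x side. Origin on the table under the spindle axis; +x runs from the spindle to the jaws. The wrench's handle goes on the -x side, between two stop pins
- stop_left (a point): top of the upright steel stop pin (10 mm dia, top 72 mm above the table) at the clamp's x -23, y +44.5 mm. A wrench on the square with its handle towards the clamp's -x can swing about 45 degrees either way from there before its shank meets a pin
- stop_right (a point): top of the other stop pin, at the clamp's x -23, y -44.5 mm
- square (a point): steel square of the vertical spindle: 16 mm across flats, standing 16 mm above the housing; its top 4 mm taper to 10 mm across. Point on the spindle axis level with the housing top (45 mm above the table); z up, x and y square to the flats, turning with it. A wrench is fully on when its head's underside lies on the housing (within 4 mm)
- spindle (a joint): turn of the spindle in rad, growing clockwise seen from above; starts between 1.0 and 1.6. It turns stiffly (about 0.35 N m friction) and stays where left; each rad moves the jaw 5 mm towards the stake. The pad has met the stake and pushed it up to the fixed jaw at about 3.0
- pad (a joint): how far the jaw's sprung steel pad is pushed back into its springs, in m: 0 free, 0.0042 bottomed out. The springs take 18 N per mm, so the torque at the wrench rises from about 0.35 N m running free to 0.44 at 1 mm, 0.53 at 2 mm and 0.67 at 3.6 mm
- stake: dark steel T-shaped stake, 0.7 kg, standing loose between pad and fixed jaw: tang 32 x 40 mm, cross-arm about 190 mm along the clamp's y, top 105 mm above the table. Origin under its centre
- wrench: steel ratchet wrench, 0.34 kg: round head 54 mm dia, 22 mm high, closed on top; straight handle 14 mm wide, 14 mm high, along the wrench's -x to 168 mm from the head's axis. Origin on the head's axis at its underside, z up; the handle's middle is 11 mm above that. Drives clockwise seen from above, slips freely counter-clockwise, catching every 15 degrees; up to 22 degrees of each forward swing are lost in play
- wrench_grip (a point): place to grip the handle, at mid height, 100 mm from the head's axis; the wrench's mass centre is about 50 mm from here towards the head
- socket: square socket inside the wrench head, 17.4 mm across flats and 17 mm deep, open below; origin on the head's axis at its underside, x and y square to its flats. When free it stays where it is in the head by slight friction
- rest: fixed wooden rest of the wrench, 205 x 60 mm: base 8 mm thick, a block 30 mm high under the head at its +x end, and under the handle's end (x -70 to -86) a post with a notch 34 mm wide, floor 34 mm and cheeks 42 mm high. Between block (x 48) and post the handle is free to be gripped. Origin on the table under its centre; the wrench lies along its x, head at +x
- rest_seat (a point): point on top of the rest's head block (30 mm above the table), 75 mm along +x from the rest's origin: where the wrench's origin belongs when it lies in the rest
- mallet: bystander, not needed: hammer lying flat, about 250 mm long
- driver: bystander, not needed: screwdriver lying flat, wooden handle
- spanner: bystander, not needed: plain open-ended spanner lying flat (not the ratchet)
- jar: bystander, not needed: amber glass jar, 64 mm dia, 85 mm high
- collar: bystander, not needed: brass ring, 44 mm dia, 14 mm high
- carton: bystander, not needed: small closed carton 100 x 75 x 45 mm
- mandrel: bystander, not needed: short dark steel cylinder standing on end, 24 mm dia, 35 mm high

How it is judged:
By the outcome, as a careful person would: the job done as asked, in the order asked, and still so for the second after the job is handed in, with the robot touching nothing.
It also fails if it takes over 72 s, if anything falls off the work surface, if the arm or the gripper's body presses on something with over 40 N, if the wrist force passes 120 N, or if a joint passes its speed limit or range.

## Working session

There is one attempt and no reset: what is moved stays moved. The work goes in short steps, Python scripts to look and compute and a tool call to move; the robot and the scene stay as the last step left them, time stands still between calls to the robot, and variables do not carry over. Pictures are saved under pics/ and viewed, at most 10 in all, crops included, and the job is handed in when it is done.

Besides the shell and the picture viewer there is one more tool, called after "Call:" by a JSON object that holds its "name" and its "arguments". drive_tool: Moves the arm, as the interface text tells. Its arguments: {"type":"object","properties":{"steps":{"type":"array"},"fingers":{"type":"number"}},"required":["steps"]}

```bash
ls; mkdir -p pics; cat > h.py <<'E'
import numpy as np, cv2
from cell import bot, optics
from scipy.spatial.transform import Rotation as R
def ray(c,px,T=None):
    d=np.array([(px[0]-c['cx'])/c['fx'],(px[1]-c['cy'])/c['fy'],1.])
    if T is None: T=np.linalg.inv(np.array(c['view']))
    return T[:3,3],T[:3,:3]@d
def atz(c,px,z,T=None):
    o,d=ray(c,px,T); return o+d*(z-o[2])/d[2]
def rot(s): q=s['orientation']; return R.from_quat([q[1],q[2],q[3],q[0]]).as_matrix()
def wristT(c,s):
    T=np.eye(4);T[:3,:3]=rot(s);T[:3,3]=s['tcp_pos'];return T@np.array(c['T_tool_cam'])
def save(c,n): cv2.imwrite('pics/'+n,cv2.cvtColor(c['img'],cv2.COLOR_RGB2BGR))
Z=dict(wrench=30,wrench_grip=41,rest=0,rest_seat=30,clamp=0,square=45,stop_left=72,stop_right=72,stake=0,socket=30)
E
python3 - <<'E'
from h import *
np.set_printoptions(precision=1,suppress=True)
s=bot.observe();print(s,bot.finger_overhang)
for n in ['top','side']:
    c=optics.camera(n);save(c,n+'.png')
    for k in Z:
        r=optics.pinpoint(k,c)
        for a in r[:2]: print(n,k,np.array(a['pixel']),round(a['score'],2),atz(c,a['pixel'],Z[k]))
E
```

```text
pics
{'t': 0.0, 'q': array([ 1.1,  0.1,  1.6, -0. ,  1.5, -0.1]), 'dq': array([-0., -0.,  0.,  0., -0.,  0.]), 'joint_efforts': array([ -0. , -39.4, -37. ,  -0. ,   0. ,   0. ]), 'tcp_pos': array([221. , 584. , 247.1]), 'orientation': array([-0. ,  0.2,  1. , -0. ]), 'wrist_force': array([-0.3, -1. ,  0. ]), 'moment': array([-0.,  0., -0.]), 'finger_force': 0.0, 'opening': 1.000706268447007} 17.0
top wrench [328.4 193.5] 0.66 [ 578.6 -248.4   30. ]
top wrench_grip [344.9 225.6] 0.97 [ 487.7 -277.2   41. ]
top rest [339.6 221.1] 0.67 [ 508.2 -273.3    0. ]
top rest [131.6 153. ] 0.61 [753.4 272.1   0. ]
top rest_seat [328.7 192.4] 0.9 [ 581.5 -249.6   30. ]
top clamp [235.6 206.4] 0.69 [574.7  -1.8   0. ]
top square [235.8 202.2] 0.42 [574.6  -5.8  45. ]
top square [219.  207.9] 0.4 [563.7  38.1  45. ]
top stop_left [213.3 209. ] 0.8 [555.6  49.7  72. ]
top stop_left [130.5 154.3] 0.54 [720.4 252.4  72. ]
top stop_right [251.6 199.1] 0.64 [571.8 -47.4  72. ]
top stop_right [130.6 153.5] 0.46 [722.5 252.1  72. ]
top stake [225.1 174. ] 0.57 [668.   19.7   0. ]
side wrench [275.3 177.4] 0.8 [ 582.  -248.1   30. ]
side wrench_grip [310.7 171.6] 0.72 [ 483.9 -280.7   41. ]
side wrench_grip [300.1 179.1] 0.6 [ 508.1 -242.2   41. ]
side rest [299.6 184. ] 0.74 [ 513.3 -266.8    0. ]
side rest_seat [264.6 245.4] 0.74 [552.5  10.   30. ]
side rest_seat [274.2 175. ] 0.66 [ 587.5 -257.9   30. ]
side clamp [254.9 248.6] 0.6 [581.5   0.6   0. ]
side square [255.7 237.3] 0.53 [576.9   1.   45. ]
side stop_left [260.6 245.4] 0.97 [552.   46.7  72. ]
side stop_left [218.4 243.3] 0.47 [652.6  60.2  72. ]
side stop_right [260.6 219.6] 0.64 [572.2 -36.   72. ]
side stake [219.2 246.8] 0.75 [673.4  13.    0. ]
side socket [253.9 249.6] 0.75 [575.3  28.6  30. ]
```

View pics/top.png

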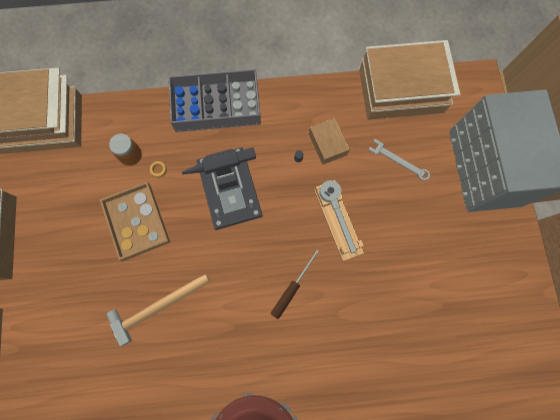

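View pics/side.png

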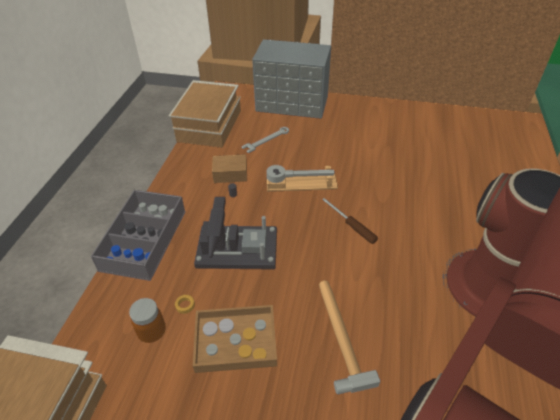

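```bash
python3 - <<'E'
from h import *
np.set_printoptions(precision=3,suppress=True)
s=bot.observe();print(rot(s));c=optics.camera('wrist');print(c['T_tool_cam'],c['fx'])
E
```

```text
[[-0.935  0.354 -0.   ]
 [ 0.354  0.935  0.   ]
 [ 0.    -0.    -1.   ]]
[[   0.      -0.954   -0.299   75.99 ]
 [   1.       0.       0.001   -0.551]
 [  -0.001   -0.299    0.954 -126.359]
 [   0.       0.       0.       1.   ]] 298.6910864625343
```

The top view shows the wrench with its head at (330,190) and the handle end at (355,250). The clamp's square is near (232,200) and the stake's arm near (220,163). I'm moving over the clamp to measure it with the wrist camera.

Call:
{"name": "drive_tool", "arguments": {"steps": [[[-0.036,-0.031,0],0],[[-0.036,-0.031,0],0],[[-0.036,-0.031,0],0],[[-0.036,-0.031,0],0],[[-0.036,-0.031,0],0],[[-0.036,-0.031,0],0],[[-0.036,-0.031,0],0],[[-0.036,-0.031,0],0],[[-0.036,-0.031,0],0],[[-0.036,-0.031,0],0],[[-0.036,-0.031,0],0],[[-0.036,-0.031,0],0],[[-0.036,-0.031,0],0],[[-0.036,-0.031,0],0],[[0,0,0],10],[[0,0,0],10],[[0,0,0],10],[[0,0,0],10],[[0,0,0],10],[[0,0,0],10]]}}

```text
t: 3.65
tcp_pos: [539.0, 0.2, 248.4]
orientation: [0.0, 0.65, 0.76, 0.0]
wrist_force: [-0.2, -0.1, -0.2]
opening: 1.0
finger_force: 0.0
```

Call:
{"name": "drive_tool", "arguments": {"steps": [[[0,0,0],10],[[0,0,0],10],[[0,0,0],10],[[0,0,0],10],[[0,0,0],10],[[0,0,0],10],[[0,0,0],10],[[0,0,0],10],[[0,0,0],0]]}}

```text
t: 4.78
tcp_pos: [539.0, 0.2, 248.4]
orientation: [0.0, 0.986, 0.168, 0.0]
wrist_force: [-0.8, 0.0, 0.1]
opening: 1.001
finger_force: 0.0
```

```bash
cat > look.py <<'E'
from h import *
import sys
np.set_printoptions(precision=1,suppress=True)
name=sys.argv[1]; ks=sys.argv[2:]
s=bot.observe();c=optics.camera('wrist');T=wristT(c,s)
print(s['t'],s['tcp_pos'],'yaw',np.degrees(np.arctan2(rot(s)[1,0],rot(s)[0,0])),s['q'])
save(c,name+'.png')
for k in ks:
    for a in optics.pinpoint(k,c)[:2]: print(k,np.array(a['pixel']),round(a['score'],2),atz(c,a['pixel'],Z[k],T))
E
python3 look.py w1 clamp square stop_left stop_right stake wrench
```

```text
4.775 [539.    0.2 248.4] yaw 19.390305801807138 [-0.1 -0.2  1.8 -0.   1.5  1.1]
clamp [286.9 149.6] 0.61 [580.6   0.6   0. ]
square [288.1 154.3] 0.61 [579.9   0.6  45. ]
square [325.3 324.7] 0.29 [ 388.9 -121.1   45. ]
stop_left [240.9 168.7] 0.77 [552.9  42.9  72. ]
stop_right [328.2 184.8] 0.63 [567.  -47.2  72. ]
stake [298.5  64. ] 0.89 [675.2  21.    0. ]
wrench [485.4 222.8] 0.89 [ 580.9 -256.5   30. ]
```

```bash
python3 -c "
import cv2
a=cv2.imread('pics/w1.png')[20:260,180:420]
cv2.imwrite('pics/w1c.png',cv2.resize(a,(600,600),interpolation=cv2.INTER_CUBIC))"
```

```text
(no output)
```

View pics/w1c.png

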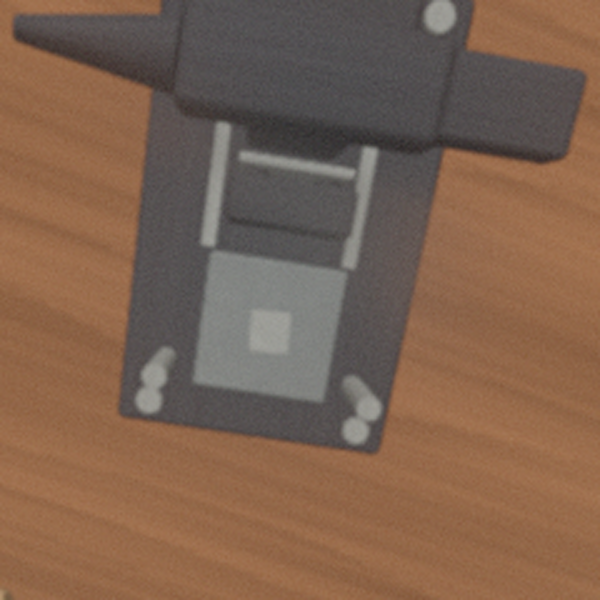

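The crop shows the square's top at (270,332), the pin tops at (153,376) and (368,408), and the spindle square turned slightly relative to the housing. Next I'll rectify the image to measure the clamp's yaw and the square's angle.

```bash
python3 - <<'E'
from h import *
np.set_printoptions(precision=1,suppress=True)
s=bot.observe();c=optics.camera('wrist');T=wristT(c,s)
def rect(z,cen,half,ppm):
    n=int(2*half*ppm); V=np.linalg.inv(T)
    u,v=np.meshgrid(np.arange(n),np.arange(n))
    P=np.stack([cen[0]-half+u/ppm,cen[1]-half+v/ppm,np.full(u.shape,z)],-1)  # u~x v~y
    q=P@V[:3,:3].T+V[:3,3]
    return cv2.remap(c['img'],(q[...,0]/q[...,2]*c['fx']+c['cx']).astype('f4'),(q[...,1]/q[...,2]*c['fy']+c['cy']).astype('f4'),cv2.INTER_CUBIC)
for z,half,lo,hi in [(61,14,178,256),(45,45,125,256)]:
    g=cv2.cvtColor(rect(z,(577,0),half,10),cv2.COLOR_RGB2GRAY)
    cv2.imwrite(f'pics/r{z}.png',g); 
    t,b=cv2.threshold(g,0,255,cv2.THRESH_OTSU)
    cs,_=cv2.findContours(b,0,1); 
    for k in sorted(cs,key=cv2.contourArea)[-2:]:
        (x,y),(w,h),a=cv2.minAreaRect(k); print(z,t,577-half+x/10,-half+y/10,w/10,h/10,a)
for n,p in [('sq61',(288,152.8)),('L',(241.2,170.4)),('R',(327.2,183.2))]: print(n,atz(c,p,61 if n=='sq61' else 72,T))
E
python3 -c "
import cv2,numpy as np
a=cv2.imread('pics/r61.png');b=cv2.imread('pics/r45.png')
cv2.imwrite('pics/rr.png',np.hstack([cv2.resize(a,(400,400)),cv2.resize(b,(400,400))]))"
```

```text
61 142.0 583.1883880615235 3.1324890136718757 17.416497802734376 16.791802978515626 14.470293045043945
45 107.0 534.148028755188 -23.350238037109374 9.066951751708984 44.695343017578125 6.842773914337158
45 107.0 586.131591796875 2.0697875976562514 63.47540283203125 62.706353759765626 10.738897323608398
sq61 [582.9   2.3  61. ]
L [551.5  42.   72. ]
R [568.1 -45.6  72. ]
```

View pics/rr.png

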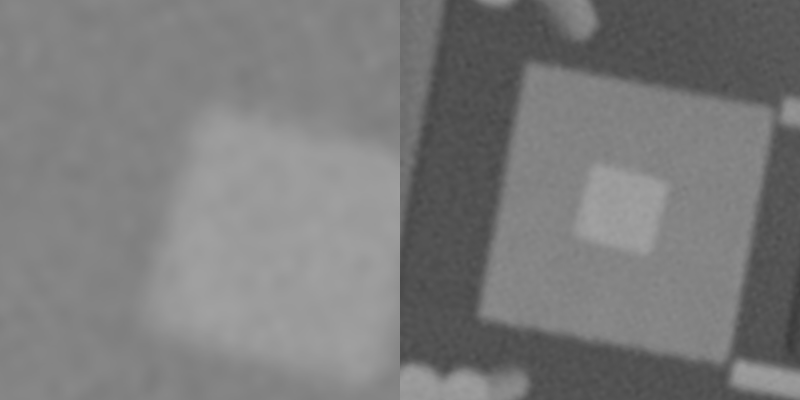

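Call:
{"name": "drive_tool", "arguments": {"steps": [[[-0.023,0.04,0.008],0],[[-0.023,0.04,0.008],0],[[-0.023,0.04,0.008],0],[[-0.023,0.04,0.008],0],[[-0.023,0.04,0.008],0],[[-0.023,0.04,0.008],0],[[0,0,0],0]]}}

```text
t: 6.05
tcp_pos: [486.9, -274.1, 199.5]
orientation: [-0.0, 0.986, 0.166, -0.001]
wrist_force: [0.1, 0.3, 0.1]
opening: 0.997
finger_force: 0.0
```

```bash
python3 look.py w2 wrench wrench_grip rest rest_seat square
```

```text
6.05 [ 486.9 -274.1  199.5] yaw 19.055938897072437 [-0.6 -0.1  1.8 -0.   1.4  0.6]
wrench [288.6  94.1] 0.82 [ 582.7 -253.3   30. ]
wrench_grip [275.6 200.9] 0.77 [ 485.  -274.3   41. ]
rest [283.8 170.3] 0.64 [ 510.1 -275.     0. ]
```

View pics/w2.png

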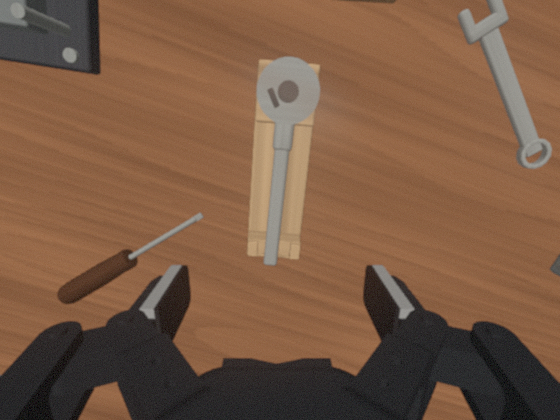

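```bash
python3 - <<'E'
from h import *
np.set_printoptions(precision=1,suppress=True)
s=bot.observe();c=optics.camera('wrist');T=wristT(c,s)
g=cv2.cvtColor(c['img'],cv2.COLOR_RGB2HSV); 
m=((g[...,1]<60)&(g[...,2]>90)).astype('u1')
pts=[]
for r in range(155,260,5):
    u=np.flatnonzero(m[r,240:310])+240
    if len(u): pts.append(atz(c,(u.mean(),r),48,T)); 
pts=np.array(pts); vx,vy,x0,y0=cv2.fitLine(pts[:,:2].astype('f4'),2,0,.01,.01).ravel()
print(pts[[0,5,10,-1]],'yaw',np.degrees(np.arctan2(vy,vx)),np.abs((pts[:,0]-x0)*vy-(pts[:,1]-y0)*vx).max())
mm=np.zeros_like(m);mm[50:127,250:330]=m[50:127,250:330]
cs,_=cv2.findContours(mm,0,1);k=max(cs,key=cv2.contourArea);(x,y),r=cv2.minEnclosingCircle(k);print(x,y,r)
h=atz(c,(x,y),52,T);print('head',h, 'end',atz(c,(270.5,264),48,T), np.linalg.norm(h[:2]-atz(c,(270.5,264),48,T)[:2]))
print('line offset of head',(h[0]-x0)*vy-(h[1]-y0)*vx)
a=[atz(c,p,30,T) for p in [(260,62),(319,66),(256,121),(314,125)]];print(np.array(a))
print('tool axes',rot(s))
E
```

```text
[[ 532.3 -263.5   48. ]
 [ 509.3 -268.7   48. ]
 [ 485.3 -274.7   48. ]
 [ 433.  -286.7   48. ]] yaw 13.268322 0.3644889033319316
290.0 94.0 34.17611312866211
head [ 583.2 -250.5   52. ] end [ 422.7 -288.1   48. ] 164.78433976994108
line offset of head -0.7741056753150808
[[ 601.3 -216.1   30. ]
 [ 615.9 -267.5   30. ]
 [ 551.7 -228.6   30. ]
 [ 566.7 -282.    30. ]]
tool axes [[ 0.9  0.3  0. ]
 [ 0.3 -0.9 -0. ]
 [ 0.   0.  -1. ]]
```

The picture shows the wrench head centred at (289,91) and the handle running to (270,263). By my code the head axis is at (585.6,-251) mm and the wrench yaw is 13.3°. I'll grip it 92 mm from the axis.

Call:
{"name": "drive_tool", "arguments": {"steps": [[[0,0,0.02],5.8],[[0.009,0,0.03],0],[[0,0,0.04],0],[[0,0,0.035],0],[[0,0,0.02],0],[[0,0,0.015],0],[[0,0,0],0]]}}

```text
t: 7.28
tcp_pos: [496.5, -269.5, 39.8]
orientation: [-0.0, 0.993, 0.117, -0.0]
wrist_force: [-0.5, -0.4, 0.2]
opening: 0.999
finger_force: 0.0
```

Call:
{"name": "drive_tool", "arguments": {"steps": [[[0,0,0],0],[[0,0,0],0],[[0,0,0],0],[[0,0,0],0],[[0,0,0],0],[[0,0,0],0]], "fingers": -1}}

```text
t: 8.02
tcp_pos: [497.1, -270.2, 41.0]
orientation: [0.0, 0.993, 0.117, 0.0]
wrist_force: [-0.3, -0.0, 4.3]
opening: 0.15
finger_force: 59.4
```

Call:
{"name": "drive_tool", "arguments": {"steps": [[[0,0,-0.005],0],[[0,0,-0.02],0],[[0,0,-0.025],0],[[0,0,-0.02],0],[[0,0,0],0]]}}

```text
t: 8.65
tcp_pos: [498.0, -270.7, 113.1]
orientation: [0.002, 0.993, 0.117, 0.002]
wrist_force: [-0.8, -0.0, -3.0]
opening: 0.148
finger_force: 58.7
```

```bash
cat > head.py <<'E'
from h import *
import sys
# head top circle & handle line in tool frame; arg: head-top height below... uses tool plane z_tool = zt
np.set_printoptions(precision=1,suppress=True)
s=bot.observe();c=optics.camera('wrist');save(c,sys.argv[1]+'.png');T=np.array(c['T_tool_cam'])
print(s['t'],s['tcp_pos'],'yaw',np.degrees(np.arctan2(rot(s)[1,0],rot(s)[0,0])),s['q'],s['wrist_force'],s['moment'],s['opening'],s['finger_force'])
for k in ['wrench','wrench_grip','square','stop_left','stop_right']:
    for a in optics.pinpoint(k,c)[:1]: print(k,np.array(a['pixel']),round(a['score'],2),'world',atz(c,a['pixel'],Z[k],wristT(c,s)))
E
python3 head.py w3
```

```text
8.65 [ 498.  -270.7  113.1] yaw 13.476932389102794 [-0.6  0.   1.9 -0.   1.2  0.7] [-0.8 -0.  -3. ] [ 0.   0.1 -0. ] 0.14813642975079203 58.66718888282776
wrench [275.9  93. ] 0.59 world [ 587.8 -249.7   30. ]
wrench_grip [277.3 310.3] 0.95 world [ 434.5 -287.4   41. ]
```

View pics/w3.png

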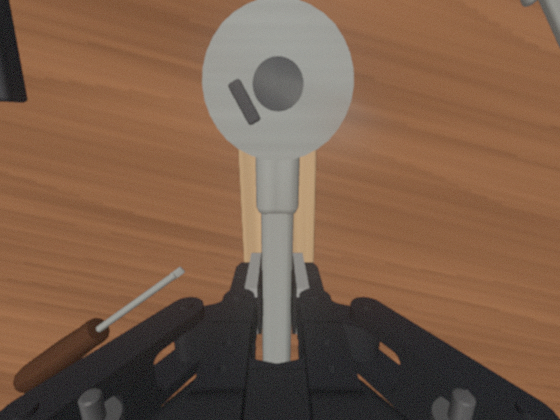

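The head circle is centred at (278,79) with a radius of about 75 px. The wrench is straight in the grip.

```bash
python3 - <<'E'
from h import *
np.set_printoptions(precision=2,suppress=True)
s=bot.observe();c=optics.camera('wrist');T=np.array(c['T_tool_cam'])
g=cv2.cvtColor(c['img'],cv2.COLOR_RGB2HSV);m=((g[...,1]<50)&(g[...,2]>90)).astype('u1')
for z in (-7,-11,-15):
    P=np.array([atz(c,p,z,T) for p in [(278,79),(203,80),(353,80),(278,1),(278,158)]]); print(z,P[0],P[2]-P[1],P[3]-P[4], (P[3]+P[4])/2)
for r in (220,250,300,340):
    u=np.flatnonzero(m[r,255:300])+255; print(r,u.min(),u.max(),atz(c,(u.mean(),r),-7,T))
R_=rot(s);print(R_)
p=np.array(s['tcp_pos'])+R_@np.array([88,0.5,11]);print('head underside',p)
E
```

```text
-7 [89.84  1.09 -7.  ] [ 0.02 55.22  0.  ] [53.46 -0.1   0.  ] [87.75  1.09 -7.  ]
-11 [ 89.37   1.07 -11.  ] [ 0.02 53.37  0.  ] [51.67 -0.09  0.  ] [ 87.35   1.07 -11.  ]
-15 [ 88.9    1.05 -15.  ] [ 0.01 51.51  0.  ] [49.88 -0.09  0.  ] [ 86.95   1.05 -15.  ]
220 262 292 [35.05  0.76 -7.  ]
250 262 291 [21.24  0.56 -7.  ]
300 263 290 [-3.9   0.56 -7.  ]
340 263 289 [-26.18   0.33  -7.  ]
[[ 0.97  0.23 -0.  ]
 [ 0.23 -0.97  0.  ]
 [-0.   -0.   -1.  ]]
head underside [ 581.62 -249.23   97.81]
```

Call:
{"name": "drive_tool", "arguments": {"steps": [[[0.005,-0.02,0],0],[[0.0095,-0.041,0],0],[[0.0095,-0.0415,0],0],[[0.0095,-0.0415,0],0],[[0.0095,-0.0415,0],0],[[0.0085,-0.0415,0],0],[[0.005,-0.02,0],0],[[0,0,0],0],[[0,0,0.02],0],[[0,0,0.01],0],[[0,0,0],0]]}}

```text
t: 10.38
tcp_pos: [493.0, -16.6, 79.1]
orientation: [-0.0, 0.993, 0.117, -0.001]
wrist_force: [-0.5, 0.1, -3.8]
opening: 0.156
finger_force: 58.9
```

```bash
python3 head.py w4; python3 - <<'E'
from h import *
np.set_printoptions(precision=1,suppress=True)
ims=[]
for n in ['top','side']:
    c=optics.camera(n);V=np.array(c['view'])
    for k,z in (('wrench',66),('square',45),('stop_left',72),('stop_right',72)):
        for a in optics.pinpoint(k,c)[:1]: print(n,k,np.array(a['pixel']),round(a['score'],2),atz(c,a['pixel'],z))
    p=V[:3,:3]@[583,2.7,60]+V[:3,3];u,v=int(p[0]/p[2]*c['fx']+c['cx']),int(p[1]/p[2]*c['fy']+c['cy']);print(u,v)
    ims.append(cv2.resize(c['img'][v-50:v+50,u-50:u+50],(400,400),interpolation=cv2.INTER_CUBIC))
cv2.imwrite('pics/s4.png',np.hstack(ims)[...,::-1])
E
```

```text
10.375 [493.  -16.6  79.1] yaw 13.434061945549105 [-0.2 -0.1  2.1 -0.   1.2  1.2] [-0.5  0.1 -3.8] [-0.   0.1  0. ] 0.15612830965177113 58.87417495250702
wrench [276.5  91. ] 0.83 world [580.9   3.9  30. ]
wrench_grip [276.2 309.7] 0.65 world [452.8 -26.6  41. ]
stop_right [380.4 141.4] 0.65 world [568.3 -45.7  72. ]
top stop_left [224.  174.8] 0.55 [642.2  16.9  72. ]
231 197
side wrench [253.4 232.4] 0.71 [580.8   4.4  66. ]
side stop_left [262.1 244.3] 0.75 [549.3  42.6  72. ]
side stop_right [257.6 219.9] 0.86 [579.3 -33.5  72. ]
252 233
```

View pics/s4.png

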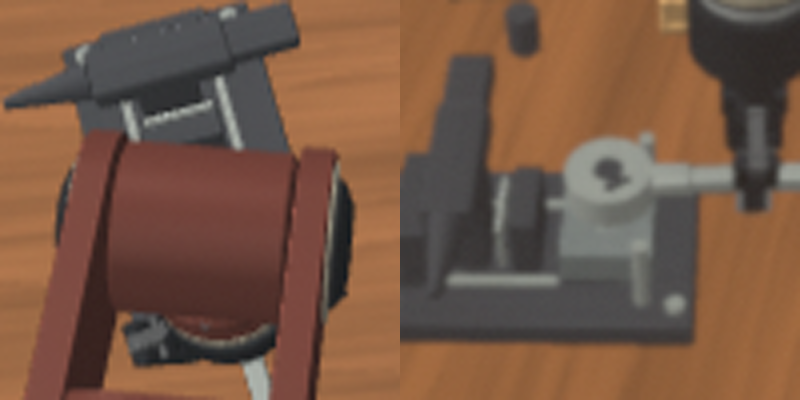

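The side crop (right half) shows the head at (608,170), right above the housing, with both pins clear. Before lowering I'm averaging the pose reading.

```bash
python3 - <<'E'
from h import *
np.set_printoptions(precision=2,suppress=True)
A=[]
for i in range(5):
    s=bot.observe();A.append(s['tcp_pos']);c=optics.camera('wrist');T=wristT(c,s)
    for k in ('stop_right','wrench'):
      for a in optics.pinpoint(k,c)[:1]: print(k,a['pixel'],atz(c,a['pixel'],72,T))
print(np.array(A))
m=np.array(A).mean(0);print('head',m+rot(s)@[89,1.1,13],m)
E
```

```text
stop_right [379.6, 145.7] [567.52 -46.17  72.  ]
wrench [280.3, 92.2] [578.68   1.71  72.  ]
stop_right [378.7, 144.9] [567.75 -45.68  72.  ]
wrench [277.2, 92.8] [578.14   2.9   72.  ]
stop_right [381.6, 141.6] [569.42 -46.48  72.  ]
stop_right [377.9, 144.7] [567.82 -45.35  72.  ]
wrench [276.1, 90.5] [578.98   3.55  72.  ]
stop_right [379.0, 144.7] [567.93 -45.85  72.  ]
wrench [274.5, 90.7] [578.75   4.15  72.  ]
[[494.05 -16.37  80.29]
 [494.03 -16.39  80.27]
 [494.06 -16.41  80.29]
 [494.1  -16.4   80.33]
 [494.1  -16.43  80.34]]
head [580.88   3.26  67.31] [494.07 -16.4   80.3 ]
```

Call:
{"name": "drive_tool", "arguments": {"steps": [[[0.0018,0.001,0.004],0],[[0,0,0.002],0],[[0,0,0.002],0],[[0,0,0.002],0],[[0,0,0],0]]}}

```text
t: 12.55
tcp_pos: [495.9, -16.9, 70.1]
orientation: [-0.0, 0.993, 0.117, -0.0]
wrist_force: [-0.4, 0.8, -4.0]
opening: 0.149
finger_force: 58.9
```

Call:
{"name": "drive_tool", "arguments": {"steps": [[[0,0,0.002],0],[[0,0,0.001],0],[[0,0,0],0]]}}

```text
t: 12.92
tcp_pos: [496.3, -17.0, 67.4]
orientation: [0.0, 0.993, 0.117, 0.0]
wrist_force: [0.2, 0.8, -3.1]
opening: 0.152
finger_force: 58.9
```

```bash
cat > st.py <<'E'
from h import *
np.set_printoptions(precision=2,suppress=True)
F=[];P=[];M=[]
for i in range(2):
    s=bot.observe();F.append(s['wrist_force']);P.append(s['tcp_pos']);M.append(s['moment']);optics.camera('wrist')
f=np.mean(F,0);p=np.mean(P,0);m=np.mean(M,0);R_=rot(s)
yaw=np.degrees(np.arctan2(R_[1,0],R_[0,0]))
ax=np.array([583,2.5]);r=ax-p[:2]
print('t',s['t'],'tcp',p,'yaw',yaw,'F',f,'M',m,'head',p+R_@[89,1.1,13],'Mz about axis', m[2]-(r[0]*f[1]-r[1]*f[0]),'tilt',R_[2])
E
python3 st.py
```

```text
t 12.975 tcp [496.3  -16.99  67.42] yaw 13.465050564989959 F [ 0.79  0.18 -3.14] M [-0.01 -0.03 -0.04] head [583.12   2.67  54.48] Mz about axis -0.022199789249916654 tilt [ 0.  0. -1.]
```

Call:
{"name": "drive_tool", "arguments": {"steps": [[[0,0,0.002],0],[[0,0,0.001],0],[[0,0,0],0]]}}

```text
t: 13.4
tcp_pos: [496.2, -16.9, 64.3]
orientation: [-0.0, 0.993, 0.117, 0.0]
wrist_force: [0.8, 0.7, -2.6]
opening: 0.154
finger_force: 58.9
```

```bash
python3 st.py
```

```text
t 13.45 tcp [496.19 -16.92  64.32] yaw 13.472487564543314 F [ 0.91  0.06 -2.56] M [ 0.02 -0.14  0.05] head [583.     2.75  51.35] Mz about axis 12.090174536293999 tilt [ 0.  0. -1.]
```

Call:
{"name": "drive_tool", "arguments": {"steps": [[[0,0,0.002],0],[[0,0,0],0]]}}

```text
t: 13.75
tcp_pos: [496.2, -16.9, 62.3]
orientation: [-0.0, 0.993, 0.117, 0.0]
wrist_force: [2.4, 0.1, -2.7]
opening: 0.148
finger_force: 58.9
```

```bash
sed -i 's/(r\[0\]\*f\[1\]-r\[1\]\*f\[0\])/(r[0]*f[1]-r[1]*f[0])*1e-3/' st.py; python3 st.py
```

```text
t 13.8 tcp [496.2  -16.94  62.3 ] yaw 13.467868159268836 F [ 2.56  0.13 -3.05] M [ 0.03 -0.21 -0.02] head [583.01   2.72  49.33] Mz about axis 0.017764883274614552 tilt [ 0.  0. -1.]
```

Call:
{"name": "drive_tool", "arguments": {"steps": [[[0.001,0,0.001],0],[[0,0,0.001],0],[[0,0,0],0]]}}

```text
t: 14.22
tcp_pos: [496.6, -16.7, 59.9]
orientation: [-0.0, 0.993, 0.117, -0.001]
wrist_force: [-0.0, -0.2, -2.7]
opening: 0.154
finger_force: 58.9
```

```bash
python3 st.py; python3 head.py w5;  python3 -c "
from h import *
c=optics.camera('side')
cv2.imwrite('pics/s5.png',np.hstack([cv2.resize(c['img'][193:263,207:287],(460,400),interpolation=2),cv2.resize(cv2.cvtColor(cv2.imread('pics/w5.png'),4),(340,400))])[...,::-1])"
```

```text
t 14.275 tcp [496.64 -16.71  59.96] yaw 13.47332492006909 F [ 0.08  0.2  -2.68] M [-0.03  0.11 -0.03] head [583.44   2.96  46.89] Mz about axis -0.046696114909778305 tilt [-0. -0. -1.]
14.325 [496.8 -16.7  60.1] yaw 13.469680192323283 [-0.2 -0.1  2.1 -0.   1.1  1.2] [ 0.3  0.1 -2.4] [-0.   0.1 -0. ] 0.15313669953857442 58.90470743179321
wrench [279.3  93.3] 0.64 world [582.5   1.9  30. ]
wrench_grip [277.  310.4] 0.78 world [469.6 -24.1  41. ]
stop_left [154.1 144. ] 0.62 world [551.2  42.9  72. ]
stop_right [392.8 155.6] 0.56 world [568.  -45.6  72. ]
```

View pics/s5.png

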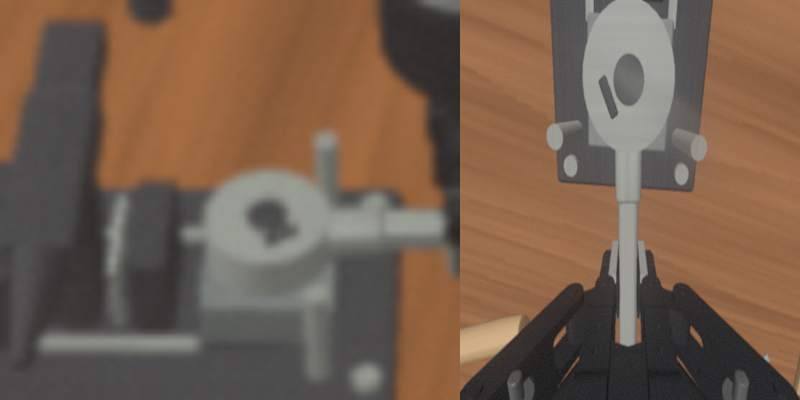

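The head now sits low on the housing and the forces have relaxed, so the socket has slipped over the square. I'll lower it to find the seat.

Call:
{"name": "drive_tool", "arguments": {"steps": [[[0,0,0.001],0],[[0,0,0.001],0],[[0,0,0],0]]}}

```text
t: 15.05
tcp_pos: [496.9, -16.7, 58.1]
orientation: [-0.0, 0.993, 0.117, -0.0]
wrist_force: [0.2, -0.1, -2.7]
opening: 0.152
finger_force: 58.9
```

```bash
python3 st.py
```

```text
t 15.1 tcp [496.92 -16.72  58.17] yaw 13.472655291788362 F [ 0.1  -0.3  -2.75] M [-0.05  0.12  0.  ] head [583.72   2.95  45.16] Mz about axis 0.029093979179259134 tilt [-0. -0. -1.]
```

Call:
{"name": "drive_tool", "arguments": {"steps": [[[0,0,0.001],0],[[0,0,0.001],0],[[0,0,0],0]]}}

```text
t: 15.52
tcp_pos: [497.1, -16.7, 56.3]
orientation: [-0.0, 0.993, 0.117, 0.0]
wrist_force: [0.4, -0.2, -2.6]
opening: 0.15
finger_force: 59.0
```

```bash
python3 st.py
```

```text
t 15.575 tcp [497.07 -16.75  56.34] yaw 13.470247144602316 F [ 0.23 -0.29 -2.19] M [-0.05  0.1  -0.03] head [583.88   2.91  43.35] Mz about axis 0.0004783966612810428 tilt [ 0.  0. -1.]
```

Call:
{"name": "drive_tool", "arguments": {"steps": [[[0,0,0.001],0],[[0,0,0],0]]}}

```text
t: 15.88
tcp_pos: [497.3, -16.8, 55.8]
orientation: [0.0, 0.993, 0.117, 0.0]
wrist_force: [-1.4, 0.8, 0.9]
opening: 0.149
finger_force: 59.5
```

```bash
python3 st.py
```

```text
t 15.925 tcp [497.27 -16.79  55.75] yaw 13.471990118952155 F [-1.52  0.12  1.49] M [0.03 0.18 0.02] head [584.08   2.87  42.78] Mz about axis -0.02317701579799266 tilt [ 0.  0. -1.]
```

Seated: Fz rises at TCP z 56. Next is a ccw back-swing, which should slip.

Call:
{"name": "drive_tool", "arguments": {"steps": [[[0.00065,0.0118,0],-7.6],[[0.00065,0.0118,0],-7.6],[[0.00065,0.0118,0],-7.6],[[0.00065,0.0118,0],-7.6],[[0.00065,0.0118,0],-7.6],[[0,0,0],0]]}}

```text
t: 16.73
tcp_pos: [527.9, -65.7, 55.4]
orientation: [-0.001, 0.901, 0.434, 0.0]
wrist_force: [-1.7, 2.7, 1.7]
opening: 0.15
finger_force: 59.7
```

```bash
python3 st.py
```

```text
t 16.775 tcp [527.85 -65.72  55.44] yaw 51.3522576311665 F [-1.4   2.29  1.78] M [0.53 0.1  0.3 ] head [584.29   3.11  42.51] Mz about axis 0.07997052110820418 tilt [ 0. -0. -1.]
```

Call:
{"name": "drive_tool", "arguments": {"steps": [[[0.00105,-0.0127,0],8.2]]}}

```text
t: 16.95
tcp_pos: [518.7, -57.1, 55.6]
orientation: [0.0, 0.931, 0.366, 0.001]
wrist_force: [0.6, 2.6, 1.3]
opening: 0.153
finger_force: 59.5
```

Call:
{"name": "drive_tool", "arguments": {"steps": [[[0.00105,-0.0127,0],8.2]]}}

```text
t: 17.08
tcp_pos: [510.7, -47.1, 55.7]
orientation: [0.001, 0.955, 0.298, 0.001]
wrist_force: [-0.0, 0.2, 0.7]
opening: 0.154
finger_force: 59.4
```

Call:
{"name": "drive_tool", "arguments": {"steps": [[[0.00105,-0.0127,0],8.2]]}}

```text
t: 17.2
tcp_pos: [504.1, -36.3, 55.7]
orientation: [0.001, 0.973, 0.229, 0.001]
wrist_force: [-0.1, 0.3, 1.0]
opening: 0.152
finger_force: 59.4
```

Call:
{"name": "drive_tool", "arguments": {"steps": [[[0.00105,-0.0127,0],8.2]]}}

```text
t: 17.32
tcp_pos: [499.0, -24.5, 55.6]
orientation: [0.001, 0.987, 0.159, 0.0]
wrist_force: [0.6, -0.5, 0.8]
opening: 0.153
finger_force: 59.5
```

```bash
python3 st.py
```

```text
t 17.375 tcp [498.92 -24.12  55.6 ] yaw 18.200737111160166 F [-0.67 -1.57  1.2 ] M [-0.26 -0.02  0.14] head [583.83   2.61  42.68] Mz about axis 0.2544765204384644 tilt [ 0.  0. -1.]
```

Call:
{"name": "drive_tool", "arguments": {"steps": [[[0.00105,-0.0127,0],8.2],[[0.00105,-0.0127,0],8.2]]}}

```text
t: 17.68
tcp_pos: [494.7, -0.2, 55.6]
orientation: [0.001, 1.0, 0.019, -0.0]
wrist_force: [-1.2, -1.7, 1.7]
opening: 0.152
finger_force: 59.7
```

```bash
python3 st.py
```

```text
t 17.725 tcp [494.64   0.3   55.54] yaw 1.9663381200942953 F [-2.26 -2.45  2.41] M [-0.46  0.24  0.05] head [583.62   2.24  42.53] Mz about axis 0.26401372933400974 tilt [-0.  0. -1.]
```

Call:
{"name": "drive_tool", "arguments": {"steps": [[[0.00105,-0.0127,0],8.2],[[0.00105,-0.0127,0],8.2],[[0.00105,-0.0127,0],8.2],[[0.00105,-0.0127,0],8.2],[[0,0,0],0]]}}

```text
t: 18.4
tcp_pos: [507.3, 48.5, 55.4]
orientation: [0.001, 0.965, -0.262, -0.001]
wrist_force: [-5.6, -2.2, 4.6]
opening: 0.154
finger_force: 60.1
```

```bash
python3 st.py; python3 head.py w6
```

```text
t 18.45 tcp [507.25  48.47  55.34] yaw -30.3415772444699 F [-5.5  -1.76  4.38] M [-0.47  0.63 -0.31] head [583.47   2.54  42.23] Mz about axis 0.07603472321602756 tilt [-0.  0. -1.]
18.5 [507.2  48.4  55.3] yaw -30.34121983873445 [-0.1 -0.   2.  -0.   1.1  2.1] [-5.5 -1.2  4.4] [-0.4  0.6 -0.2] 0.1497650993069123 60.03227949142456
wrench [279.2  90.9] 0.72 world [582.9   2.1  30. ]
wrench_grip [276.4 308.6] 0.92 world [486.9  59.8  41. ]
stop_left [229.9 212.9] 0.59 world [552.   42.5  72. ]
stop_right [429.1  42.4] 0.58 world [568.2 -45.6  72. ]
```

Stroke 1 engaged at about yaw 19° and advanced the spindle about 49°, to roughly 2.37 rad. A 72° back-swing catches at exactly 60°, so returning to this same end should give about 3.4 rad.

Call:
{"name": "drive_tool", "arguments": {"steps": [[[0.0003,0.0124,0],-8],[[0.0007,0.0124,0],-8],[[0.0007,0.0124,0],-8],[[0.0007,0.0124,0],-8],[[0.0007,0.0124,0],-8],[[0.0007,0.0124,0],-8],[[0.0007,0.0124,0],-8],[[0.0007,0.0124,0],-8],[[0.0007,0.0124,0],-8],[[0,0,0],0]]}}

```text
t: 20.05
tcp_pos: [516.6, -55.2, 55.4]
orientation: [-0.0, 0.935, 0.354, 0.001]
wrist_force: [0.2, 1.9, 1.8]
opening: 0.152
finger_force: 59.6
```

```bash
python3 st.py
```

```text
t 20.1 tcp [516.51 -55.15  55.48] yaw 41.4152150252474 F [0.24 1.55 2.06] M [ 0.43 -0.23  0.13] head [584.     2.91  42.61] Mz about axis 0.04339147872226437 tilt [ 0.  0. -1.]
```

Call:
{"name": "drive_tool", "arguments": {"steps": [[[0.0003,-0.0062,0],4],[[0.0003,-0.0062,0],4],[[0,0,0],0]]}}

```text
t: 20.52
tcp_pos: [508.7, -44.9, 55.6]
orientation: [0.0, 0.958, 0.288, 0.001]
wrist_force: [0.7, 0.4, 0.2]
opening: 0.149
finger_force: 59.4
```

```bash
python3 st.py
```

```text
t 20.575 tcp [508.67 -44.89  55.6 ] yaw 33.53450819787782 F [0.44 1.18 0.42] M [ 0.29 -0.24  0.02] head [583.47   3.36  42.67] Mz about axis -0.05133384754870606 tilt [ 0.  0. -1.]
```

Call:
{"name": "drive_tool", "arguments": {"steps": [[[0.0003,-0.0062,0],4],[[0,0,0],0]]}}

```text
t: 20.88
tcp_pos: [505.5, -40.0, 55.6]
orientation: [0.0, 0.967, 0.255, 0.0]
wrist_force: [0.1, -0.8, 0.7]
opening: 0.15
finger_force: 59.6
```

```bash
python3 st.py
```

```text
t 20.925 tcp [505.54 -39.99  55.57] yaw 29.561300126909703 F [ 0.04 -0.62  1.51] M [ 0.02 -0.23 -0.1 ] head [583.5    2.95  42.58] Mz about axis -0.054790423213066035 tilt [ 0.  0. -1.]
```

Call:
{"name": "drive_tool", "arguments": {"steps": [[[0.0003,-0.0062,0],4],[[0,0,0],0]]}}

```text
t: 21.22
tcp_pos: [502.7, -34.4, 55.5]
orientation: [0.0, 0.975, 0.221, 0.0]
wrist_force: [0.0, -1.6, 2.1]
opening: 0.147
finger_force: 59.6
```

```bash
python3 st.py
```

```text
t 21.275 tcp [502.72 -34.42  55.5 ] yaw 25.572060597556774 F [ 0.08 -1.42  2.76] M [-0.12 -0.23 -0.07] head [583.48   3.    42.5 ] Mz about axis 0.051487593001192544 tilt [ 0.  0. -1.]
```

Call:
{"name": "drive_tool", "arguments": {"steps": [[[0.0003,-0.0062,0],4],[[0,0,0],0]]}}

```text
t: 21.58
tcp_pos: [500.3, -28.5, 55.5]
orientation: [0.0, 0.982, 0.187, 0.0]
wrist_force: [1.5, -0.7, 2.3]
opening: 0.15
finger_force: 59.6
```

```bash
python3 st.py
```

```text
t 21.625 tcp [500.32 -28.54  55.47] yaw 21.58277734921933 F [ 1.43 -0.59  1.62] M [-0.04 -0.3  -0.05] head [583.48   3.17  42.49] Mz about axis 0.03880460198728897 tilt [ 0.  0. -1.]
```

Call:
{"name": "drive_tool", "arguments": {"steps": [[[0.0003,-0.0062,0],4],[[0,0,0],0]]}}

```text
t: 21.92
tcp_pos: [498.4, -22.6, 55.5]
orientation: [0.0, 0.988, 0.153, 0.0]
wrist_force: [1.2, -1.4, 0.5]
opening: 0.147
finger_force: 59.6
```

```bash
python3 st.py
```

```text
t 21.975 tcp [498.41 -22.64  55.46] yaw 17.576963304963563 F [ 1.47 -1.19  1.64] M [-0.12 -0.4  -0.09] head [583.59   3.19  42.51] Mz about axis 0.043027726889464296 tilt [ 0.  0. -1.]
```

Call:
{"name": "drive_tool", "arguments": {"steps": [[[0.001,-0.0124,0],8]]}}

```text
t: 22.15
tcp_pos: [495.6, -11.2, 55.5]
orientation: [0.001, 0.997, 0.081, 0.0]
wrist_force: [2.5, -1.6, 1.6]
opening: 0.155
finger_force: 59.6
```

```bash
python3 st.py
```

```text
t 22.2 tcp [495.57 -10.59  55.44] yaw 9.148832986930906 F [ 1.05 -2.99  1.87] M [-0.47 -0.52 -0.01] head [583.62   2.47  42.5 ] Mz about axis 0.26207340047882666 tilt [ 0.  0. -1.]
```

Call:
{"name": "drive_tool", "arguments": {"steps": [[[0.001,-0.0122,0],7.9],[[0.001,-0.0122,0],7.9],[[0.001,-0.0122,0],7.9]]}}

```text
t: 22.62
tcp_pos: [497.3, 25.1, 55.4]
orientation: [0.001, 0.992, -0.124, -0.0]
wrist_force: [-0.3, -4.7, 2.5]
opening: 0.149
finger_force: 59.8
```

```bash
python3 st.py
```

```text
t 22.675 tcp [497.42  25.58  55.44] yaw -14.420320492704548 F [ 0.13 -5.14  2.3 ] M [-0.93 -0.29 -0.11] head [583.34   2.33  42.45] Mz about axis 0.322670621548125 tilt [ 0.  0. -1.]
```

Call:
{"name": "drive_tool", "arguments": {"steps": [[[0.001,-0.0122,0],7.9],[[0.001,-0.0122,0],7.9]]}}

```text
t: 22.98
tcp_pos: [506.4, 47.4, 55.3]
orientation: [0.001, 0.966, -0.259, -0.001]
wrist_force: [-1.2, -6.8, 4.1]
opening: 0.152
finger_force: 60.0
```

```bash
python3 st.py;  python3 -c "
from h import *
c=optics.camera('side');save(c,'side7.png')
cv2.imwrite('pics/s7.png',cv2.resize(c['img'][190:270,190:290],(800,600),interpolation=2)[...,::-1])"
```

```text
t 23.025 tcp [506.69  47.79  55.34] yaw -30.157407097743988 F [-1.22 -6.79  3.45] M [-1.16 -0.07 -0.16] head [583.07   2.11  42.32] Mz about axis 0.4123073267674291 tilt [-0.  0. -1.]
```

View pics/s7.png

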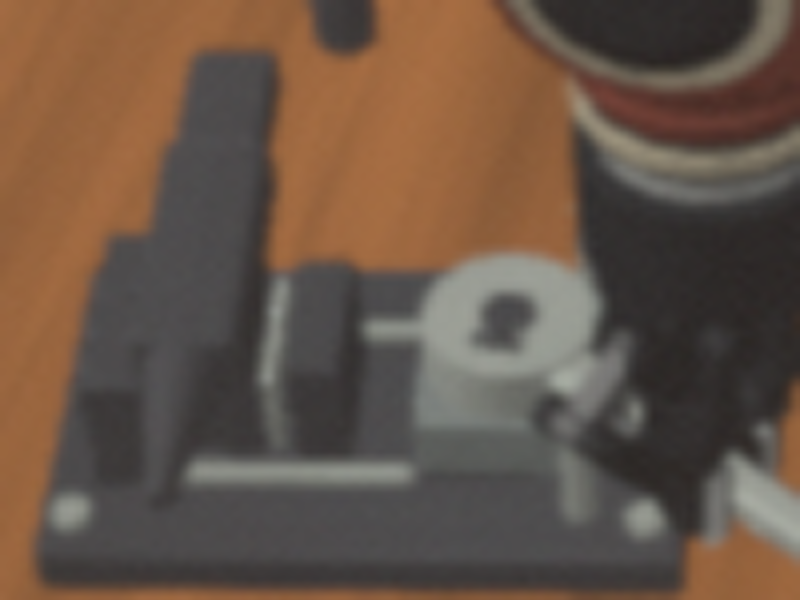

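The side crop shows the light pad plate at about (270,360), up against the stake. Reaction torque has risen from 0.26 to 0.41 N·m. I estimate about 10° more, so I'll use a 50° back-swing that catches at 30°.

Call:
{"name": "drive_tool", "arguments": {"steps": [[[0.0008,0.0128,0],-8.3],[[0.0008,0.0128,0],-8.3],[[0.0008,0.0128,0],-8.3],[[0.0008,0.0128,0],-8.3],[[0.0008,0.0128,0],-8.3],[[0.0008,0.0128,0],-8.3],[[0,0,0],0]]}}

```text
t: 24.0
tcp_pos: [499.5, -26.2, 55.3]
orientation: [-0.001, 0.985, 0.172, 0.0]
wrist_force: [0.8, -1.5, 2.7]
opening: 0.149
finger_force: 59.8
```

```bash
python3 st.py
```

```text
t 24.05 tcp [499.49 -26.12  55.31] yaw 19.763164015784778 F [ 1.35 -1.69  2.73] M [-0.19 -0.41 -0.09] head [583.62   2.95  42.35] Mz about axis 0.09112450053922182 tilt [ 0. -0. -1.]
```

Call:
{"name": "drive_tool", "arguments": {"steps": [[[0.0006,-0.0093,0],6],[[0.0006,-0.0093,0],6],[[0.0006,-0.0093,0],6],[[0,0,0],0]]}}

```text
t: 24.6
tcp_pos: [494.3, 2.1, 55.4]
orientation: [0.0, 1.0, 0.017, -0.0]
wrist_force: [0.6, -2.5, 2.7]
opening: 0.145
finger_force: 59.8
```

```bash
python3 st.py
```

```text
t 24.65 tcp [494.36   2.02  55.35] yaw 1.9072242148934688 F [ 0.57 -2.05  3.54] M [-0.35 -0.26 -0.28] head [583.35   3.88  42.33] Mz about axis -0.09405653211793277 tilt [-0.  0. -1.]
```

Call:
{"name": "drive_tool", "arguments": {"steps": [[[0.0002,-0.0047,0],3],[[0,0,0],0]]}}

```text
t: 24.95
tcp_pos: [494.4, 6.4, 55.3]
orientation: [0.0, 1.0, -0.01, -0.0]
wrist_force: [0.4, -3.0, 3.7]
opening: 0.148
finger_force: 59.8
```

```bash
python3 st.py
```

```text
t 25.0 tcp [494.45   6.36  55.26] yaw -1.1321233968268554 F [-0.05 -2.24  3.78] M [-0.35 -0.22 -0.17] head [583.4    3.5   42.23] Mz about axis 0.024330145685750926 tilt [-0. -0. -1.]
```

Call:
{"name": "drive_tool", "arguments": {"steps": [[[0.0002,-0.0047,0],3],[[0,0,0],0]]}}

```text
t: 25.3
tcp_pos: [494.8, 10.9, 55.3]
orientation: [0.0, 0.999, -0.036, -0.0]
wrist_force: [-0.4, -2.2, 3.1]
opening: 0.152
finger_force: 59.8
```

```bash
python3 st.py
```

```text
t 25.35 tcp [494.83  10.94  55.28] yaw -4.144143551626729 F [-0.25 -2.75  3.48] M [-0.5  -0.22 -0.2 ] head [583.52   3.41  42.27] Mz about axis 0.040704251355412 tilt [-0.  0. -1.]
```

Call:
{"name": "drive_tool", "arguments": {"steps": [[[0.0002,-0.0047,0],3],[[0,0,0],0]]}}

```text
t: 25.65
tcp_pos: [495.4, 15.6, 55.3]
orientation: [0.0, 0.998, -0.062, -0.0]
wrist_force: [-0.1, -3.2, 3.0]
opening: 0.15
finger_force: 59.9
```

```bash
python3 st.py
```

```text
t 25.7 tcp [495.42  15.58  55.28] yaw -7.159105470072005 F [-0.22 -3.54  3.43] M [-0.55 -0.24 -0.28] head [583.59   3.39  42.28] Mz about axis 0.037871367047013105 tilt [ 0.  0. -1.]
```

Call:
{"name": "drive_tool", "arguments": {"steps": [[[0.0002,-0.0047,0],3],[[0,0,0],0]]}}

```text
t: 26.0
tcp_pos: [496.2, 20.1, 55.3]
orientation: [0.0, 0.996, -0.089, -0.0]
wrist_force: [-0.4, -5.9, 2.9]
opening: 0.148
finger_force: 59.9
```

```bash
python3 st.py
```

```text
t 26.05 tcp [496.16  20.05  55.28] yaw -10.155946287974249 F [-0.64 -5.58  3.37] M [-0.82 -0.21 -0.42] head [583.57   3.27  42.27] Mz about axis 0.07684740175854776 tilt [-0.  0. -1.]
```

Call:
{"name": "drive_tool", "arguments": {"steps": [[[0.0002,-0.0047,0],3],[[0,0,0],0]]}}

```text
t: 26.35
tcp_pos: [497.1, 24.5, 55.3]
orientation: [0.001, 0.993, -0.115, -0.0]
wrist_force: [-1.3, -5.8, 3.7]
opening: 0.148
finger_force: 59.9
```

```bash
python3 st.py; python3 head.py w8
```

```text
t 26.4 tcp [497.12  24.47  55.25] yaw -13.168674708867934 F [-0.74 -6.13  3.4 ] M [-0.99 -0.17 -0.4 ] head [583.52   3.11  42.24] Mz about axis 0.14399177949488806 tilt [-0.  0. -1.]
26.45 [497.1  24.5  55.3] yaw -13.16780104557273 [-0.1 -0.   2.1 -0.   1.1  1.7] [-0.7 -5.6  3.7] [-1.  -0.1 -0.3] 0.1510625918345303 59.92803454399109
wrench [280.1  91.9] 0.9 world [582.5   2.2  30. ]
wrench_grip [276.  310.8] 0.78 world [473.   29.8  41. ]
stop_left [193.4 193.6] 0.76 world [552.   43.3  72. ]
stop_right [426.5  91.3] 0.93 world [568.2 -45.3  72. ]
```

View pics/w8.png

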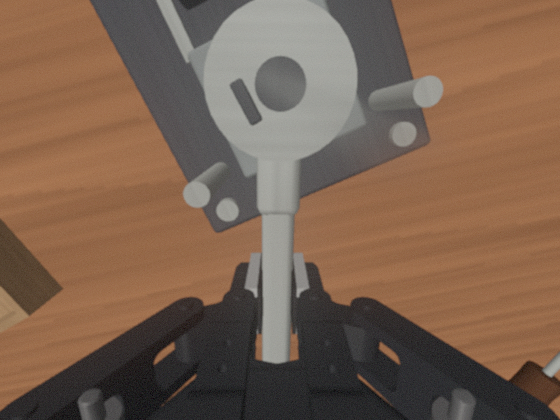

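The wrist view shows the wrench straight in the grip, with the head at (281,80), both pins clear and the head flat on the housing. I'm continuing in small steps until the ratchet engages.

Call:
{"name": "drive_tool", "arguments": {"steps": [[[0.0002,-0.0046,0],3],[[0,0,0],0]]}}

```text
t: 27.0
tcp_pos: [498.3, 28.7, 55.2]
orientation: [0.001, 0.99, -0.14, -0.0]
wrist_force: [-1.0, -6.6, 4.0]
opening: 0.151
finger_force: 59.9
```

```bash
python3 st.py
```

```text
t 27.05 tcp [498.3   28.7   55.24] yaw -16.147372470871048 F [-1.14 -6.82  3.68] M [-1.13 -0.08 -0.31] head [583.47   2.87  42.23] Mz about axis 0.3013517977066469 tilt [-0.  0. -1.]
```

Call:
{"name": "drive_tool", "arguments": {"steps": [[[0.0002,-0.0046,0],3],[[0,0,0],0]]}}

```text
t: 27.35
tcp_pos: [499.7, 33.0, 55.2]
orientation: [0.001, 0.986, -0.166, -0.0]
wrist_force: [-0.5, -7.0, 4.4]
opening: 0.149
finger_force: 59.9
```

```bash
python3 st.py
```

```text
t 27.4 tcp [499.74  33.    55.24] yaw -19.142827522029435 F [-0.59 -6.7   4.5 ] M [-1.11 -0.08 -0.28] head [583.44   2.75  42.23] Mz about axis 0.29465183542118784 tilt [-0.  0. -1.]
```

Call:
{"name": "drive_tool", "arguments": {"steps": [[[0.0003,-0.0055,0],3.5],[[0.0003,-0.0055,0],3.5]]}}

```text
t: 27.7
tcp_pos: [503.9, 42.7, 55.2]
orientation: [0.002, 0.974, -0.227, -0.001]
wrist_force: [-2.4, -8.3, 5.3]
opening: 0.145
finger_force: 60.1
```

```bash
python3 st.py; python3 -c "
from h import *
c=optics.camera('side');save(c,'side9.png')"
```

```text
t 27.75 tcp [504.02  42.93  55.18] yaw -26.32317700775276 F [-2.49 -8.25  4.98] M [-1.46  0.08 -0.27] head [583.28   2.45  42.15] Mz about axis 0.48670027280221606 tilt [-0.  0. -1.]
```

Call:
{"name": "drive_tool", "arguments": {"steps": [[[0.0001,-0.0031,0],2]]}}

```text
t: 27.98
tcp_pos: [505.3, 45.3, 55.2]
orientation: [0.002, 0.97, -0.243, -0.001]
wrist_force: [-3.3, -8.7, 5.5]
opening: 0.149
finger_force: 60.1
```

```bash
python3 st.py
```

```text
t 28.025 tcp [505.36  45.46  55.17] yaw -28.234149640664533 F [-2.13 -8.79  5.03] M [-1.49  0.11 -0.23] head [583.23   2.35  42.14] Mz about axis 0.5403837618429155 tilt [-0.  0. -1.]
```

Torque is 0.54 N·m, which corresponds to about 2 mm. Now I'll unload the handle a little and lift off.

Call:
{"name": "drive_tool", "arguments": {"steps": [[[0.0005,0.01,0],-6.5],[[0.0005,0.01,0],-6.5],[[0,0,0],0]]}}

```text
t: 28.45
tcp_pos: [498.0, 27.8, 55.2]
orientation: [-0.0, 0.991, -0.133, -0.0]
wrist_force: [-2.5, -4.0, 2.8]
opening: 0.144
finger_force: 60.0
```

```bash
python3 st.py
```

```text
t 28.5 tcp [498.07  27.84  55.24] yaw -15.296289222352684 F [-1.75 -4.42  3.16] M [-0.66 -0.02 -0.28] head [583.61   3.3   42.18] Mz about axis 0.13910340884364036 tilt [-0.  0. -1.]
```

Call:
{"name": "drive_tool", "arguments": {"steps": [[[0,0.0054,0],-3],[[0,0,0],0]]}}

```text
t: 28.8
tcp_pos: [497.0, 23.2, 55.3]
orientation: [-0.0, 0.994, -0.107, -0.0]
wrist_force: [-1.0, -2.7, 3.7]
opening: 0.151
finger_force: 59.9
```

```bash
python3 st.py
```

```text
t 28.85 tcp [496.96  23.24  55.24] yaw -12.27794349443431 F [-1.34 -2.18  4.09] M [-0.5  -0.09 -0.14] head [583.69   3.24  42.21] Mz about axis 0.07924149849066936 tilt [-0. -0. -1.]
```

Call:
{"name": "drive_tool", "arguments": {"steps": [[[0,0,-0.002],0],[[0,0,-0.003],0],[[0,0,-0.003],0]]}}

```text
t: 29.28
tcp_pos: [496.1, 23.2, 62.5]
orientation: [-0.0, 0.994, -0.107, -0.001]
wrist_force: [1.6, -1.8, -3.6]
opening: 0.151
finger_force: 58.8
```

```bash
python3 st.py
```

```text
t 29.325 tcp [496.19  23.17  62.75] yaw -12.22968066397707 F [ 0.67 -1.39 -3.58] M [-0.3   0.09 -0.15] head [582.92   3.25  49.59] Mz about axis -0.0473637909844036 tilt [-0. -0. -1.]
```

Call:
{"name": "drive_tool", "arguments": {"steps": [[[0,0,-0.005],0],[[0,0,-0.008],0],[[0,0,-0.02],0],[[0,0,-0.02],0],[[0,0,0],-8.6],[[0,0,0],-8.6],[[0,0,0],-8.5],[[0,0,0],0]]}}

```text
t: 30.38
tcp_pos: [497.0, 23.2, 116.8]
orientation: [-0.0, 0.993, 0.117, 0.0]
wrist_force: [0.1, 0.1, -2.5]
opening: 0.152
finger_force: 58.9
```

```bash
python3 head.py w9; python3 - <<'E'
from h import *
s=bot.observe();R_=rot(s)
print(R_.T@(np.array([497.3,-270.4,113])-s['tcp_pos']))
E
```

```text
30.375 [497.   23.2 116.8] yaw 13.393922350438604 [-0.1 -0.1  2.   0.   1.3  1.2] [ 0.1  0.1 -2.5] [-0.   0.1 -0. ] 0.15157821921808357 58.93730700016022
wrench [276.5  89.4] 0.73 world [589.1  44.6  30. ]
wrench_grip [276.1 310.4] 0.91 world [430.3   7.   41. ]
square [342.1 114.7] 0.72 world [583.    0.5  45. ]
stop_left [262.7 151.2] 0.83 world [552.2  43.8  72. ]
stop_right [422.9 161.8] 0.71 world [567.5 -46.5  72. ]
[-67.77629285 285.39447562   3.33089246]
```

Call:
{"name": "drive_tool", "arguments": {"steps": [[[-0.0045,0.0187,0],0],[[-0.0085,0.0355,0],0],[[-0.0085,0.0355,0],0],[[-0.0045,0.0187,0],0],[[0,0,0],0]]}}

```text
t: 31.3
tcp_pos: [497.0, -89.4, 116.4]
orientation: [-0.0, 0.993, 0.116, 0.0]
wrist_force: [-0.9, 1.8, -3.1]
opening: 0.149
finger_force: 59.0
```

```bash
python3 - <<'E'
from h import *
np.set_printoptions(precision=1,suppress=True)
s=bot.observe();c=optics.camera('wrist');T=wristT(c,s);save(c,'w10.png')
print(s['tcp_pos'],[(a['pixel'],a['score']) for a in optics.pinpoint('square',c)[:2]])
V=np.linalg.inv(T)
def rect(z,cen,half,ppm):
    n=int(2*half*ppm);u,v=np.meshgrid(np.arange(n),np.arange(n))
    P=np.stack([cen[0]-half+u/ppm,cen[1]-half+v/ppm,np.full(u.shape,z)],-1)
    q=P@V[:3,:3].T+V[:3,3]
    return cv2.remap(c['img'],(q[...,0]/q[...,2]*c['fx']+c['cx']).astype('f4'),(q[...,1]/q[...,2]*c['fy']+c['cy']).astype('f4'),cv2.INTER_CUBIC)
g=cv2.cvtColor(rect(59,(583,2.6),22,10),cv2.COLOR_RGB2GRAY);g=cv2.GaussianBlur(g,(0,0),6)
print(cv2.resize(g,(22,22),interpolation=cv2.INTER_AREA))
for t in range(130,220,10):
    b=(g>t).astype('u1');n,l,st,ce=cv2.connectedComponentsWithStats(b)
    i=l[220,220]
    if i:
        k,_=cv2.findContours((l==i).astype('u1'),0,1);(x,y),(w,h),a=cv2.minAreaRect(k[0]);print(t,561+x/10,-19.4+y/10,w/10,h/10,a)
E
```

```text
[497.  -89.4 116.4] [([159.3, 70.3], 0.72)]
[[129 130 130 130 129 129 130 130 130 131 132 132 131 131 131 131 132 132
  132 132 133 134]
 [130 130 129 129 129 129 130 129 130 131 132 132 132 131 131 131 131 132
  132 132 132 133]
 [130 129 130 129 129 130 130 129 130 131 132 132 132 130 130 131 132 132
  133 133 132 133]
 [130 130 129 129 129 130 130 129 130 131 131 131 131 131 130 131 132 132
  133 133 132 132]
 [129 129 128 129 129 129 132 137 137 138 137 138 137 136 131 131 132 132
  132 131 131 131]
 [129 129 129 129 130 130 140 154 154 155 154 155 155 153 138 130 131 131
  131 131 130 131]
 [128 129 130 129 130 130 141 155 155 156 155 156 156 156 143 130 131 131
  131 130 130 130]
 [130 130 131 131 129 129 141 155 156 155 155 156 156 156 146 131 131 131
  131 130 131 130]
 [131 131 131 131 129 129 141 155 155 155 156 155 156 155 145 131 131 132
  131 131 130 130]
 [131 131 131 130 129 129 141 154 155 155 156 155 155 155 145 132 131 132
  131 131 131 130]
 [131 130 130 129 129 129 141 155 155 155 155 155 155 155 146 132 131 131
  131 130 130 130]
 [130 130 129 129 128 129 142 155
[... 464 characters left out ...]
0 130 130 129 129 129 130 130 129 129 129
  128 128 128 130]
 [129 130 130 130 129 129 130 131 131 130 129 129 129 130 130 129 129 128
  128 128 128 129]
 [128 129 129 129 130 130 131 132 132 131 130 129 129 130 130 129 129 128
  129 128 128 128]
 [127 129 130 130 130 130 131 132 131 131 130 129 130 131 131 129 129 128
  128 128 128 125]
 [105 112 119 124 127 129 130 131 131 130 129 129 130 131 130 129 128 128
  127 128 129 138]
 [ 80  82  85  89  95 102 112 120 126 128 127 128 129 130 129 129 128 127
  127 127 129 142]]
130 588.8 -2.799999999999997 33.2 32.2 90.0
140 582.1999969482422 0.09999694824218963 16.599996948242186 20.399996948242187 0.0
150 582.15 0.15000000000000213 18.9 15.1 90.0
```

The square reads about 3.33 rad and torque indicates about 2 mm, so the clamp is tight as asked. Next I'll take the wrench back to the rest.

Call:
{"name": "drive_tool", "arguments": {"steps": [[[-0.006,0.025,0],0],[[-0.01,0.042,0],0],[[-0.01,0.042,0],0],[[-0.01,0.042,0],0],[[-0.006,0.025,0],0],[[0,0,0],0]]}}

```text
t: 32.15
tcp_pos: [497.5, -270.1, 116.4]
orientation: [-0.0, 0.993, 0.117, 0.0]
wrist_force: [0.1, 0.2, -3.4]
opening: 0.149
finger_force: 59.2
```

```bash
python3 st.py; python3 - <<'E'
from h import *
s=bot.observe();R_=rot(s)
print(R_.T@(np.array([497.1,-270.3,113])-s['tcp_pos']))
E
```

```text
t 32.2 tcp [ 497.39 -269.53  116.23] yaw 13.46392082760655 F [ 0.34 -0.06 -2.76] M [-0.03  0.11  0.04] head [ 584.2  -249.86  103.23] Mz about axis 0.13807416284930402 tilt [-0. -0. -1.]
[-0.56192578  1.82459264  2.96262317]
```

Call:
{"name": "drive_tool", "arguments": {"steps": [[[0,0.0008,0.02],0],[[0,0,0.03],0],[[0,0,0.015],0],[[0,0,0.006],0],[[0,0,0],0]]}}

```text
t: 32.88
tcp_pos: [497.4, -270.1, 45.2]
orientation: [-0.0, 0.993, 0.117, -0.0]
wrist_force: [-0.4, 0.2, -3.7]
opening: 0.153
finger_force: 59.1
```

Call:
{"name": "drive_tool", "arguments": {"steps": [[[0,0,0.001],0],[[0,0,0.001],0],[[0,0,0],0]]}}

```text
t: 33.25
tcp_pos: [497.5, -270.5, 43.8]
orientation: [0.0, 0.993, 0.117, 0.0]
wrist_force: [-0.9, 0.6, -3.0]
opening: 0.151
finger_force: 59.1
```

```bash
python3 st.py
```

```text
t 33.3 tcp [ 497.47 -270.49   43.71] yaw 13.467469336719867 F [-0.32  0.44 -3.31] M [-0.01  0.15 -0.01] head [ 584.28 -250.84   30.74] Mz about axis -0.13628658881355563 tilt [ 0.  0. -1.]
```

Call:
{"name": "drive_tool", "arguments": {"steps": [[[0,0,0.001],0],[[0,0,0.001],0],[[0,0,0],0]]}}

```text
t: 33.72
tcp_pos: [497.3, -270.3, 41.3]
orientation: [-0.0, 0.993, 0.117, -0.0]
wrist_force: [-0.4, 0.3, -1.7]
opening: 0.149
finger_force: 59.3
```

Call:
{"name": "drive_tool", "arguments": {"steps": [[[0,0,0.0008],0],[[0,0,0],0]]}}

```text
t: 33.98
tcp_pos: [497.4, -270.4, 41.0]
orientation: [0.0, 0.993, 0.117, 0.0]
wrist_force: [-1.7, 0.7, 0.1]
opening: 0.15
finger_force: 59.8
```

Seated, with Fz back to zero at z 41. I'll open the fingers slowly and retreat.

Call:
{"name": "drive_tool", "arguments": {"steps": [[[0,0,0],0],[[0,0,0],0],[[0,0,0],0],[[0,0,0],0]], "fingers": -0.3}}

```text
t: 34.48
tcp_pos: [497.4, -270.4, 40.6]
orientation: [0.0, 0.993, 0.117, 0.0]
wrist_force: [0.1, 0.5, -0.4]
opening: 0.349
finger_force: 0.0
```

Call:
{"name": "drive_tool", "arguments": {"steps": [[[0,0,0],0],[[0,0,0],0],[[0,0,-0.01],0],[[0,0,-0.03],0],[[0,0,-0.04],0],[[0,0,-0.04],0],[[0,0,-0.04],0],[[0,0,0],0]], "fingers": 0.6}}

```text
t: 35.48
tcp_pos: [499.4, -271.8, 206.2]
orientation: [0.003, 0.993, 0.117, 0.004]
wrist_force: [0.0, -0.2, -0.7]
opening: 0.798
finger_force: 0.0
```

```bash
python3 look.py w11 wrench wrench_grip rest; python3 - <<'E'
from h import *
np.set_printoptions(precision=1,suppress=True)
s=bot.observe();c=optics.camera('wrist');T=wristT(c,s)
g=cv2.cvtColor(c['img'],cv2.COLOR_RGB2HSV);m=((g[...,1]<60)&(g[...,2]>90)).astype('u1')
V=np.linalg.inv(T);pts=[]
for d in np.arange(55,160,5):
    p=np.array([585.6-d*.973,-251-d*.23,48]);q=V[:3,:3]@p+V[:3,3];u0,r=int(q[0]/q[2]*c['fx']+c['cx']),int(q[1]/q[2]*c['fy']+c['cy'])
    if r>419: continue
    u=np.flatnonzero(m[r,u0-25:u0+25])+u0-25
    if len(u): pts.append(atz(c,(u.mean(),r),48,T))
pts=np.array(pts);print(pts[[0,4,-1]]);vx,vy,*_=cv2.fitLine(pts[:,:2].astype('f4'),2,0,.01,.01).ravel();print('yaw',np.degrees(np.arctan2(vy,vx)))
for n in ('top','side'):
    c=optics.camera(n);o=cv2.imread(f'pics/{n}.png')[...,::-1];d=cv2.absdiff(o,c['img']).max(2);cv2.imwrite(f'pics/d{n}.png',d)
    for k in ('wrench','wrench_grip','stake'):
        for a in optics.pinpoint(k,c)[:1]: print(n,k,np.array(a['pixel']),atz(c,a['pixel'],Z[k]))
    if n=='top':
        b=cv2.morphologyEx((d>45).astype('u1'),cv2.MORPH_OPEN,np.ones((3,3)));k,l,st,_=cv2.connectedComponentsWithStats(b);print(st[1:])
E
```

```text
35.475 [ 499.4 -271.8  206.2] yaw 13.47476742235541 [-0.6 -0.1  1.8 -0.   1.4  0.7]
wrench_grip [273.1 215.8] 0.75 [ 481.3 -274.4   41. ]
wrench_grip [272.9 110.8] 0.61 [ 580.7 -250.7   41. ]
rest [277.9 179.6] 0.69 [ 511.5 -272.7    0. ]
[[ 532.4 -262.9   48. ]
 [ 513.1 -267.    48. ]
 [ 434.8 -285.4   48. ]]
yaw 13.22178
top wrench [330.1 193.8] [ 577.4 -252.7   30. ]
top stake [222.2 171. ] [677.4  27.    0. ]
[[ 344  137   20   31  178]
 [ 369  140   60   39  562]
 [ 363  155   23    6   86]
 [ 283  162  135  258 9296]
 [ 224  171    3    3    9]
 [ 423  178   10   18   66]
 [ 395  232   10    3   30]
 [ 277  285   22   32  127]
 [ 267  316    4    5   18]
 [ 247  350    5    7   27]
 [ 230  377   12    9   75]
 [ 125  382   86   38 1108]
 [ 219  403    5    4   18]
 [ 139  413   25    7  101]
 [ 134  418    3    2    6]]
side wrench [272.1 178.3] [ 590.3 -242.5   30. ]
side wrench_grip [312.7 172.7] [ 477.4 -276.9   41. ]
side stake [217.8 247.5] [676.2  15.9   0. ]
```

```bash
python3 -c "
from cell import bot
print(bot.job_done())"
```

```text
the job is handed in; nothing more can be done
None
```

The job is handed in: the wrench stayed on the square until the clamp was tight, with the pad springs an estimated 1.7–2 mm compressed (0.54 N·m at the wrench, spindle about 3.3 rad). The wrench is back in its rest as it lay before; no verdict came back, and I didn't check each bystander item separately.

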